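# Work the sprung corner of a grinding-jig tilt plate down to its set tab

## Robot

A 6-joint arm with a two-finger parallel gripper is mounted at the origin on the work surface. World frame = base frame: x ahead of the robot, y to its left, z up, the work surface at z = 0. Lengths are in m, angles in rad, forces in N, time in s.
With the tool pointing down it reaches from about 0.25 to 0.725 m from the base axis. Payload 4 kg.
Tool frame: the origin (TCP) lies at the very end of the fingers, on their centre line; the grasp point (between the pads) lies 19 mm behind it; z points along the fingers, y is the line along which they close (so a half turn about z gives the same grasp; the last joint's range is limited). The gripper opens to 85 mm and grips with 20 to 120 N. Pads are 22 mm wide; open, the fingers measure 114 mm over their backs; the gripper's body (76 mm by 85 mm) begins 54 mm behind the grasp point. The pads swing forward as they close: fully open they stand 13 mm farther back than shut.
Start: joints at [1.293, 0.241, 0.005, 1.335, 0, 1.571], TCP at [0.137, 0.481, 0.231] pointing down, gripper open.
Joint ranges: [-2.72, 2.72], [-1.05, 1.87], [-1.09, 1.28], [-1.99, 2.15], [-1.42, 1.44], [-3.14, 3.14]. Speed limits (rad/s): [2.79, 2.79, 3.14, 3.14, 3.14, 3.14].

## Interface

Orientations are given as a unit quaternion [x, y, z, w].
In Python, from workcell import bot, vision, workorder, boxes_of gives the robot as it stands.
- The arm moves only by the tool send_rows, never from a script. Its argument "motion" is text: rows parted by semicolons, each of 5 numbers parted by spaces: the closure, from -1 (fully open) to 1 (shut), so that 0 is half open, then the shift along the tool's x, y, z in cm, then the turn about the tool's z in rad. In form: claw x y z twist; .... A call has 1 to 5 rows; each row is the pose to reach, as a shift and turn from the pose commanded when the call began, along the tool's axes at that moment; what a row does not reach only later rows make up. A row lasts 1/10 s, in which the tool goes at most 50 mm and 8.59 degrees, less where a joint would pass 70% of its speed; a pose out of reach is approached as far as the arm can. A call with a gripper value outside its range is refused whole. The fingers move at their own pace and stop on an object; the grip force is fixed at half the most. Time passes only in rows, so rows that repeat a pose let the fingers close. It gives the time, the measured TCP pose, the force, the opening and the grip force at its end, in the units of the state.
- bot.get_obs(): the state, without advancing time (a new reading comes with each control period).
- vision.camera(name): name is "side" or "top"; returns the picture (420x560x3 uint8, red, green, blue); there is no depth.
- vision.camera_model(name): a dict with "fov_y" (degrees; the focal length in pixels is half the picture's height over the tangent of half this angle, whatever the lens; pixels are square), "cx", "cy" (the principal point, pixels), "world_from_camera" (4x4, takes a point from camera to world coordinates). Camera axes: x right, y down, z forward; pixel columns grow to the right and rows downward; lengths in m; the calibration is good to about 2 mm. A picture is of the moment at which its call begins. camera_model takes no time and is no camera call.
- workorder.job_done(): hands the job in; it is judged then, once.
Trained networks look in the newest picture that a camera, given by its name, has taken for a name from the list of things; names that differ only in an ending like _2 or _b are one class to them, and where a whole thing is asked for, a point or a joint stands for the part that bears it (a point fixed in the world has none). Each returns a list of dicts, best first, with "conf" (0 to 1); they miss things now and then, are a little off and sometimes report something else, mostly with a low value. They report only what shows in the picture. A call takes as long as a camera call.
- boxes_of(camera, target): "rect" ([centre column, centre row, width, height] in pixels, round what is visible of it).
The state is a dict: "clock": time; "joint_pos": joint angles; "joint_vel": joint speeds; "tau": joint torques, N m; "eef_pos": TCP position; "tool_rot": TCP orientation; "ft_force": force on the tool from outside, world axes, zero at the start; "ft_torque": the same for the moment, N m; "grip_width": finger opening in m; "grasp_force": force on a finger pad.
Only numpy, scipy, OpenCV 4.12 (cv2) and the standard library are available. Lean on these libraries where they do the work, as an engineer would, in place of code of your own. Each camera call takes 0.05 s, during which the arm holds its last target. There are 200 camera calls.

## Task

Check the spring of the tilt plate on the knife maker's bench: push the keeper bar well clear of the sprung corner by its peg (most of a quarter turn, away from over the plate), then press the round stud on that corner straight down until the tip of the plate's pointer is level with the little sliding tab on the scale, and not beyond it. Hold it there, steady, for a good second, then let the plate spring all the way back up and leave the keeper open. Use closed fingertips only: grip or lift nothing, do not touch the pointer or the tab, press gently, and leave the mount and the things around it where they are.

Things in the scene. Friction and masses are not known exactly. Their poses are not given: they have to be found in the camera images.
- mount: The whole tilt mount: a loose but heavy (4 kg) dark steel base 170 (x) x 300 (y) x 12 mm flat on the bench, carrying plate, scale and keeper. Origin: centre of its underside; all offsets below are in its frame (x, y, z). An aluminium scale 68 mm wide (y 80 to 148) stands to z = 110 mm at x = -45 mm, ruled face to +x. The keeper's post stands at (33, 35) mm.
- stud_top (a point): Centre of the flat top of the round brass press stud, 26 mm across and 8 mm high, on the plate's sprung corner; with the plate up it is at (33, -20, 92) mm. It is 95 mm from the hinge line, while the pointer tip is 230 mm from it, so the tip drops about 2.4 times as far as the stud. Pressing takes about 2.5 N to start and 5 to 9 N at the tab.
- plate (a joint): Tilt of the aluminium plate, 100 x 125 x 8 mm, top at z = 84 mm, hinged along x at y = -115, z = 80 mm and reaching to y = -2 mm, sprung under its (+x, +y) corner. 0 is up, level, where the spring holds it against its stop; it grows as the sprung corner is pressed down; hard stop at 0.32 rad. The tab asks for 0.10 to 0.22 rad.
- pointer_tip (a point): Tip of the steel pointer, a bar 6 mm wide and 5 mm thick (last 14 mm: 3 x 3 mm) that runs from the plate along +y in front of the scale; with the plate up the tip is at (-30, 115, 80) mm, and it falls as the plate is pressed.
- pointer: The pointer, fixed to the plate; same origin as its tip. Not to be touched.
- tab_mid (a point): Centre of the sliding set tab, a brass block 16 x 16 mm and 18 mm high on the scale just beyond the pointer's tip, at (-33, 131) mm, 24 to 50 mm below the tip's rest height (different each time). The tip is level with the tab when its height is between the tab's lower and upper faces. Held by friction; not to be touched.
- keeper_peg: The keeper's upright steel peg (origin: centre of its top), 12 mm across, standing 22 mm out of the keeper bar (z = 117 to 139 mm). The bar is 14 mm wide, 8 mm thick, z = 110 to 118 mm, and turns level about the post at (33, 35) mm; the peg is 68 mm from the post. At joint 0 the peg is at (33, -33) mm and the bar lies 18 mm above the stud.
- keeper (a joint): Angle of the keeper: 0 is over the stud, pointing to the mount's -y; it grows as the peg swings towards the mount's +x (1.57: pointing to +x), to a stop at 1.75 rad. Starts at 0 to 0.25. It stays where it is left; about 1.5 N at the peg turns it.
- blank_a: Loose bystander: flat steel knife blank 190 x 30 x 5 mm on the bench at the mount's +y end; origin under its middle.
- blank_b: Loose bystander: flat steel knife blank 170 x 30 x 5 mm on the bench beyond the mount's +x side; origin under its middle.
- bush: Loose bystander: brass bush, 20 mm across, 22 mm high, standing on the mount's base near its (+x, -y) corner; origin under its centre.
- jar: Loose bystander: amber glass jar, 56 mm across, 75 mm high, beside the mount's -y end; origin under its centre.
- gear: Loose bystander: steel gear 112 mm across and 34 mm thick with an upright shaft to 124 mm; origin under its centre.
- brush: Loose bystander: hand brush lying on the bench to the robot's right.
- bowl: Loose bystander: red plastic bowl, 150 mm across, 60 mm high, at the left.
- tab: The sliding tab itself; origin at its centre, as tab_mid.

How it is judged:
By the outcome, as a careful person would: the job done as asked, in the order asked, and still so for the second after the job is handed in, with the robot touching nothing.
It also fails if it takes over 48 s, if anything falls off the work surface, if the arm or the gripper's body presses on something with over 40 N, if the wrist force passes 120 N, or if a joint passes its speed limit or range.

## Working session

There is one attempt and no reset: what is moved stays moved. The work goes in short steps, Python scripts to look and compute and a tool call to move; the robot and the scene stay as the last step left them, time stands still between calls to the robot, and variables do not carry over. Pictures are saved under pics/ and viewed, at most 10 in all, crops included, and the job is handed in when it is done.

Besides the shell and the picture viewer there is one more tool, called after "Call:" as name(argument=value, ...), one argument or row to a line, values as JSON. send_rows: Moves the arm, as the interface text tells. Its arguments: {"type":"object","properties":{"motion":{"type":"string"}},"required":["motion"]}

```bash
mkdir -p pics
python3 - <<'E'
from workcell import bot, vision, workorder, boxes_of
import cv2,numpy as np
for c in("side","top"):
    cv2.imwrite(f"pics/{c}0.png",vision.camera(c)[:,:,::-1])
    m=vision.camera_model(c);print(c,m["fov_y"],m["cx"],m["cy"],np.round(m["world_from_camera"],4).tolist())
    for t in("mount","stud_top","keeper_peg","pointer_tip","tab_mid","plate","bush"):
        print(t,[(np.round(d["rect"],1).tolist(),round(d["conf"],2)) for d in boxes_of(c,t)[:2]])
o=bot.get_obs();print(o["clock"],o["eef_pos"],o["tool_rot"],o["ft_force"])
E
```

```text
side 56.751800216049936 282.51979287316885 213.41665807845285 [[0.8229, -0.4194, 0.3832, 0.0796], [-0.5681, -0.6093, 0.5532, -0.7416], [0.0015, -0.6729, -0.7397, 1.0242], [0.0, 0.0, 0.0, 1.0]]
mount [([264.0, 226.1, 99.2, 72.5], 0.69)]
stud_top [([275.8, 219.6, 54.0, 29.9], 0.75), ([245.4, 211.2, 15.3, 13.1], 0.29)]
keeper_peg []
pointer_tip [([246.1, 210.4, 11.2, 4.5], 0.58), ([269.6, 219.2, 65.3, 33.8], 0.54)]
tab_mid []
plate [([268.4, 218.2, 62.4, 33.7], 0.97)]
bush []
top 43.547681379284526 285.57484196580094 209.1641113813008 [[0.0232, -0.9904, 0.136, 0.3604], [-0.9996, -0.0254, -0.0139, -0.0519], [0.0172, -0.1356, -0.9906, 1.7374], [0.0, 0.0, 0.0, 1.0]]
mount [([255.9, 232.0, 96.7, 73.0], 0.77)]
stud_top [([263.3, 226.1, 69.4, 42.7], 0.57)]
keeper_peg [([243.7, 242.3, 34.6, 15.2], 0.55)]
pointer_tip [([243.6, 242.9, 34.4, 15.4], 0.44)]
tab_mid []
plate [([263.2, 226.0, 67.1, 47.6], 0.78)]
bush []
0.8 [0.13711037 0.48083941 0.23133316] [ 1.38466686e-01  9.90367092e-01  2.44352288e-05 -7.79818697e-06] [-0.15718494 -0.09082215 -0.13843398]
```

Run:
```python
import cv2
for c,(x,y) in dict(side=(195,160),top=(190,175)).items():
    i=cv2.imread(f"pics/{c}0.png")[y:y+120,x:x+150]
    cv2.imwrite(f"pics/{c}0c.png",cv2.resize(i,(750,600),interpolation=cv2.INTER_CUBIC))
```

```text
(no output)
```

View pics/side0c.png

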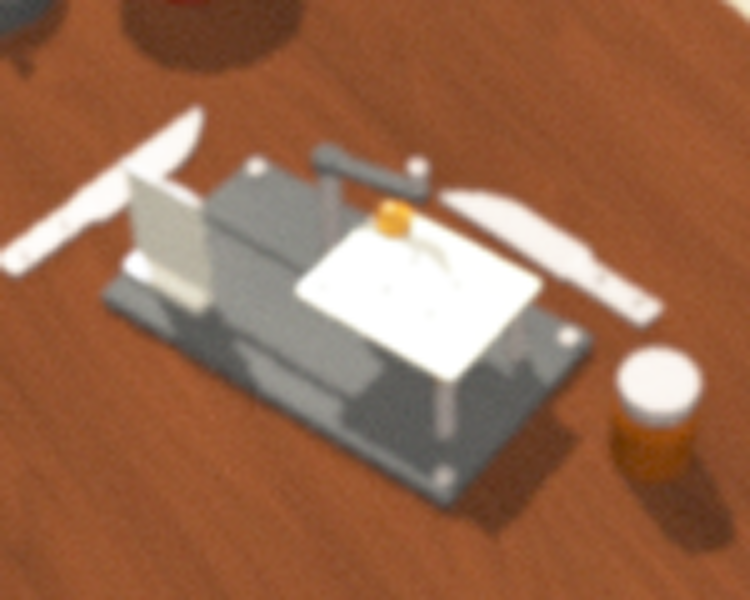

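View pics/top0c.png

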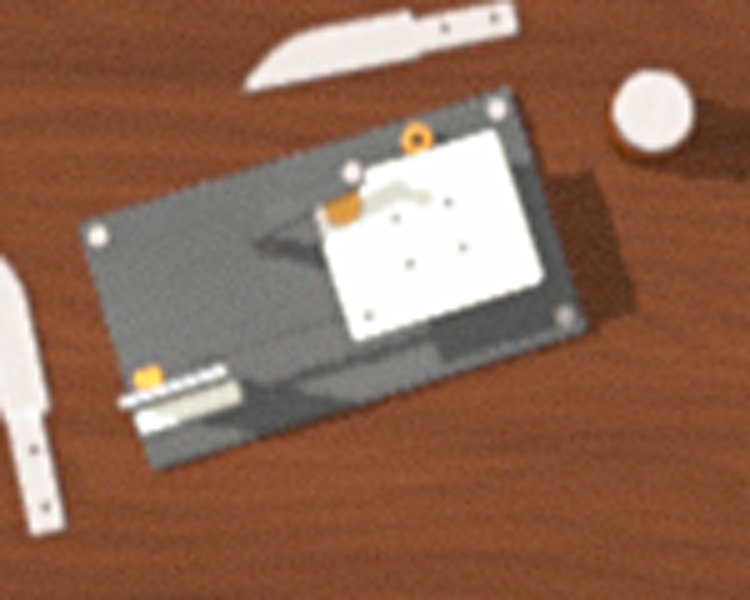

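View pics/side0.png

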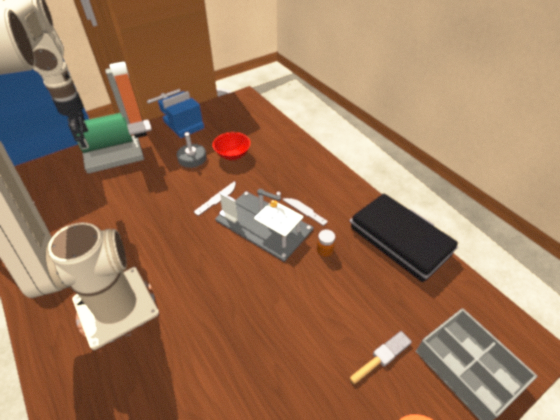

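Run:
```python
from workcell import bot, vision
import cv2,numpy as np
a=np.mean([vision.camera("top").astype(np.float32) for _ in range(24)],0)
np.save("top_avg.npy",a); s=np.mean([vision.camera("side").astype(np.float32) for _ in range(4)],0);np.save("side_avg.npy",s)
i=np.clip(a[:,:,::-1],0,255).astype(np.uint8)[212:272,203:283]
i=cv2.resize(i,None,fx=10,fy=10,interpolation=cv2.INTER_CUBIC)
cv2.imwrite("pics/topz.png",i)
```

```text
(no output)
```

View pics/topz.png

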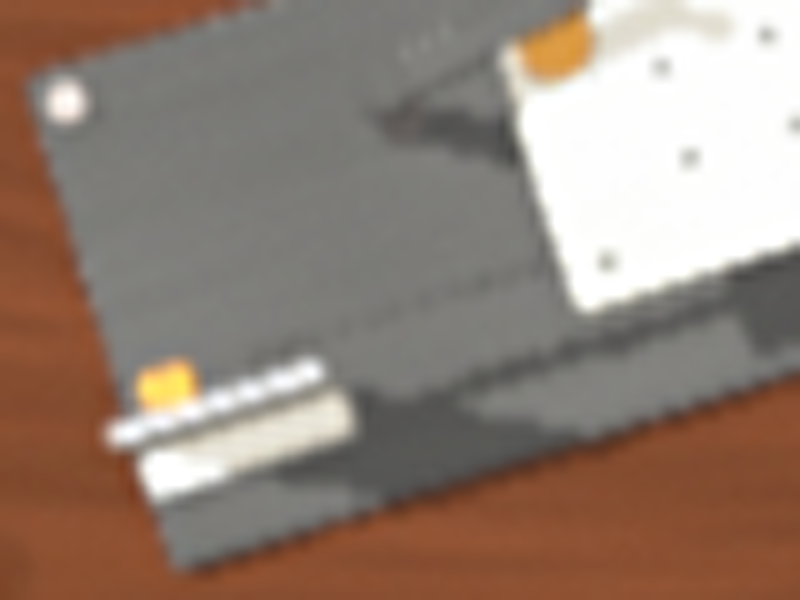

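```bash
cat > h.py <<'E'
import numpy as np,cv2
from scipy.optimize import least_squares
from scipy.ndimage import map_coordinates
from workcell import vision
def proj(c,P):
    m=vision.camera_model(c);T=np.linalg.inv(np.array(m["world_from_camera"]))
    q=np.atleast_2d(P)@T[:3,:3].T+T[:3,3];f=210/np.tan(np.radians(m["fov_y"]/2))
    return np.c_[f*q[:,0]/q[:,2]+m["cx"],f*q[:,1]/q[:,2]+m["cy"]]
def world(p,Pm):
    x,y,a=p[:3];c,s=np.cos(a),np.sin(a);Pm=np.atleast_2d(Pm)/1000.
    return np.c_[x+c*Pm[:,0]-s*Pm[:,1],y+s*Pm[:,0]+c*Pm[:,1],Pm[:,2]]
def edge(img,cam,p,A,B,n=15,w=2.5,t0=.12,t1=.88):
    """signed normal offset (px) of strongest gradient near projected model edge A-B"""
    a,b=proj(cam,world(p,[A,B]));d=(b-a)/np.linalg.norm(b-a);nn=np.array([-d[1],d[0]])
    s=np.arange(-w,w+.01,.1);g=img.mean(2) if img.ndim==3 else img;prof=0
    for t in np.linspace(t0,t1,n):
        q=(a+t*(b-a))[:,None]+nn[:,None]*s
        prof=prof+map_coordinates(g,[q[1],q[0]],order=3)
    G=np.abs(np.gradient(prof/n,.1));k=G.argmax();win=slice(max(0,k-8),k+9)
    return (s[win]*G[win]).sum()/G[win].sum(),G[k],nn
E
python3 - <<'E'
from h import *
img=np.load("top_avg.npy")
z=lambda u,v:((u+.5)/10-.5+203,(v+.5)/10-.5+212); c=lambda u,v:((u+.5)/5-.5+190,(v+.5)/5-.5+175)
M=[(85,150,12),(-85,150,12),(85,-150,12),(-85,-150,12),(-50,-2,84),(-50,-127,84),(50,-127,84)]
U=np.array([z(30,78),z(180,572),c(508,90),c(585,325),z(580,312),c(545,280),c(495,130)])
r=least_squares(lambda p:(proj("top",world(p,M))-U).ravel(),[.45,0,.3]);p=r.x
print(p,np.round(r.fun.reshape(-1,2),2).tolist())
E_=[((85,150,12),(85,-150,12)),((-85,150,12),(-85,-150,12)),((85,150,12),(-85,150,12)),((-50,-2,84),(-50,-127,84)),((-50,-2,84),(20,-2,84)),((40,-127,84),(-50,-127,84))]
for it in range(2):
    T=[]
    for A,B in E_:
        o,G,nn=edge(img,"top",p,A,B);T.append((o,nn,proj("top",world(p,[A,B])).mean(0)));print(round(o,2),round(G,1),end=" | ")
    print()
    f=lambda q:[(proj("top",world(q,[A,B])).mean(0)-m)@nn-o for (A,B),(o,nn,m) in zip(E_,T)]+[((proj("top",world(q,[A]))[0]-proj("top",world(q,[B]))[0])-(proj("top",world(p,[A]))[0]-proj("top",world(p,[B]))[0]))@nn*0 for (A,B),(o,nn,m) in zip(E_,T)]
    # yaw: use half edges
    S=[]
    for A,B in E_:
        for t0,t1 in((.08,.45),(.55,.92)):
            o,G,nn=edge(img,"top",p,A,B,t0=t0,t1=t1);A_,B_=np.array(A),np.array(B);S.append((A_+(B_-A_)*(t0+t1)/2,o,nn))
    m0=proj("top",world(p,[s[0] for s in S]))
    p=least_squares(lambda q:[(u-m)@s[2]-s[1] for u,m,s in zip(proj("top",world(q,[s[0] for s in S])),m0,S)],p,loss="soft_l1",f_scale=.15).x
    print(p)
np.save("pose.npy",p)
print("scale front edge x tests")
for x in(-49,-47,-45,-43,-41): print(x,edge(img,"top",p,(x,82,110),(x,146,110),w=1.5)[:2])
for n,P in dict(stud=(33,-20,92),peg0=(33,-33,139),tip=(-30,115,80),post=(33,35,118)).items(): print(n,world(p,P).round(4),(proj("top",world(p,P))[0]).round(1))
for zt in(30,40,50,60): print(zt, (10*(proj("top",world(p,[(-25,131,zt+9),(-41,131,zt+9),(-33,123,zt+9),(-33,139,zt+9)]))-[202.55,211.55])).round(0).tolist())
yl=img[...,0]-img[...,2]
for y0 in [0]:
    for zt in(30,40,50,60):
        print(zt,[tuple(np.round(edge(yl,"top",p,A,B,n=9,w=2,t0=.2,t1=.8)[:2],2)) for A,B in [((-25,123,zt+9),(-25,139,zt+9)),((-26,123,zt+9),(-38,123,zt+9)),((-26,139,zt+9),(-38,139,zt+9))]])
E
```

```text
[0.52571    0.01915493 0.33873552] [[-0.63, 0.15], [-0.42, 0.1], [0.19, -0.71], [0.9, 0.8], [0.16, -0.15], [-0.17, -0.22], [-0.01, 0.0]]
-0.01 20.4 | -0.24 27.8 | 0.22 33.9 | 0.32 109.6 | -0.61 104.1 | -0.12 116.3 | 
[0.52554215 0.01984186 0.32924185]
-0.01 20.7 | -0.23 27.4 | -0.01 32.5 | 0.13 109.6 | -0.32 103.5 | -0.39 116.8 | 
[0.52552766 0.019824   0.32945938]
scale front edge x tests
-49 (np.float64(0.19386912778257082), np.float32(82.57858))
-47 (np.float64(-0.4661349178208228), np.float32(82.36084))
-45 (np.float64(-0.9921758385334748), np.float32(82.578735))
-43 (np.float64(-1.266116700660605), np.float32(71.73584))
-41 (np.float64(-0.3015803287505933), np.float32(61.88736))
stud [[0.5632 0.0116 0.092 ]] [258.  215.7]
peg0 [[ 0.5674 -0.0007  0.139 ]] [261.5 212.5]
tip [[0.4599 0.1189 0.08  ]] [222.9 247.9]
post [[0.5454 0.0636 0.118 ]] [240.7 219.9]
30 [[165.0, 372.0], [179.0, 419.0], [196.0, 388.0], [148.0, 403.0]]
40 [[161.0, 370.0], [175.0, 417.0], [192.0, 386.0], [144.0, 401.0]]
50 [[158.0, 368.0], [172.0, 416.0], [189.0, 384.0], [141.0, 399.0]]
60 [[154.0, 366.0], [169.0, 414.0], [186.0, 382.0], [137.0, 398.0]]
30 [(np.float64(0.7), np.float64(95.95)), (np.float64(-0.31), np.float64(98.47)), (np.float64(0.69), np.float64(88.11))]
40 [(np.float64(0.4), np.float64(96.4)), (np.float64(-0.58), np.float64(101.22)), (np.float64(0.4), np.float64(93.65))]
50 [(np.float64(0.11), np.float64(96.22)), (np.float64(-0.8), np.float64(102.26)), (np.float64(0.1), np.float64(96.66))]
60 [(np.float64(-0.2), np.float64(95.19)), (np.float64(-1.02), np.float64(101.16)), (np.float64(-0.2), np.float64(97.04))]
```

Run:
```python
from h import *
img=np.load("top_avg.npy");p=np.load("pose.npy");yl=img[...,0]-img[...,2]
pr=lambda n,e:print(n,np.round(e[:2],2),e[2].round(2))
for y in (148,80): pr(f"scale end {y}",edge(img,"top",p,(-42.5,y,110),(-48,y,110),n=7,w=1.6,t0=.2,t1=.8))
for x in (-42,-48): pr(f"scale x {x}",edge(img,"top",p,(x,84,110),(x,118,110),w=1.))
pr("base +y local",edge(img,"top",p,(30,150,12),(-30,150,12)))
pr("base -x local",edge(img,"top",p,(-85,140,12),(-85,60,12)))
# sensitivity px per mm along axes
b=proj("top",world(p,[(-33,131,50),(-32,131,50),(-33,132,50),(-33,131,51)]));print((b[1:]-b[0]).round(3).tolist())
# tab crosswise saturation profile along mount y and x (z=59 plane)
for A,B in(((-31,115,59),(-31,147,59)),((-10,131,59),(-50,131,59))):
    q=np.array([proj("top",world(p,np.array(A)+(np.array(B)-np.array(A))*t))[0] for t in np.linspace(0,1,33)])
    print([int(v) for v in map_coordinates(yl,[q[:,1],q[:,0]],order=3)])
```

```text
scale end 148 [-0.3 80.3] [-0.96  0.28]
scale end 80 [-0.4  81.21] [-0.96  0.29]
scale x -42 [ 0.09 75.7 ] [-0.3  -0.95]
scale x -48 [-0.1  81.21] [-0.3  -0.95]
base +y local [-2.00e-02  2.56e+01] [-0.96  0.29]
base -x local [-0.03 27.17] [0.3  0.95]
[[-0.089, -0.299], [-0.3, 0.094], [-0.034, -0.018]]
[-1, -1, 3, 16, 38, 68, 100, 129, 151, 162, 162, 158, 154, 153, 153, 153, 153, 151, 150, 151, 153, 153, 144, 123, 93, 60, 31, 13, 6, 10, 24, 42, 60]
[4, 4, 4, 4, 3, 2, 1, 0, 0, 6, 21, 48, 83, 119, 143, 152, 153, 153, 154, 152, 140, 119, 89, 55, 27, 11, 6, 6, 7, 9, 13, 17, 20]
```

```bash
cat > plan.py <<'E'
import numpy as np
from workcell import bot
from scipy.spatial.transform import Rotation as R
from h import world
p=np.load("pose.npy")
def plan(targets):
    """targets: (mount x,y mm, z mm, tool-y heading relative to mount +x rad) -> shifts cm, twist"""
    o=bot.get_obs();r=R.from_quat(o["tool_rot"]);M=r.as_matrix();h0=np.arctan2(M[1,1],M[0,1])
    print("t",round(o["clock"],2),"at",o["eef_pos"].round(4),"head",round(h0-p[2],3),"F",np.round(o["ft_force"],1),"q",np.round(o["joint_pos"],2))
    for x,y,z,h in targets:
        d=M.T@(world(p,(x,y,z))[0]-o["eef_pos"])*100
        print(np.round(d,2),"tw",round(-(h+p[2]-h0),3))
def arc(phi,lag,z=124,r=68):
    t=np.array([np.cos(phi),np.sin(phi)]);c=np.array([33+r*np.sin(phi),35-r*np.cos(phi)])-lag*t
    return (*c,z,phi)
E
python3 -c "
from plan import *
plan([(*arc(.16,45)[:2],200,.16),arc(.16,45)])"
```

```text
t 2.2 at [0.1371 0.4808 0.2313] head 0.963 F [0.1 0.3 0.5] q [ 1.29  0.24  0.01  1.34 -0.    1.57]
[-52.19 -36.94   3.13] tw 0.803
[-52.19 -36.94  10.73] tw 0.803
```

Call:
send_rows(
  motion="1 -3.8 -2.7 0 0.14; 1 -7.6 -5.4 0 0.28; 1 -11.4 -8.1 0 0.42; 1 -15.2 -10.8 0 0.56; 1 -19 -13.5 0 0.7",
)

```text
clock: 2.7
eef_pos: [0.2836, 0.2975, 0.2315]
tool_rot: [0.472, 0.882, 0.0, 0.0]
ft_force: [1.4, 0.9, -0.5]
grip_width: 0.0121
grasp_force: 0.0
```

```bash
python3 -c "
from plan import *
plan([(*arc(.16,45)[:2],200,.16),arc(.16,45)])"
```

```text
t 2.7 at [0.2836 0.2975 0.2315] head 0.259 F [ 1.4  0.9 -0.5] q [ 0.81  0.06 -0.21  1.3  -0.    1.79]
[-40.31   3.66   3.15] tw 0.099
[-40.31   3.66  10.75] tw 0.099
```

Call:
send_rows(
  motion="1 -4.5 0.4 0 0.02; 1 -9 0.8 0 0.04; 1 -13.5 1.2 0 0.06; 1 -18 1.6 0 0.08; 1 -22.5 2 0 0.1",
)

```text
clock: 3.2
eef_pos: [0.4261, 0.1218, 0.2316]
tool_rot: [0.514, 0.858, 0.0, 0.0]
ft_force: [1.0, 0.5, 0.9]
grip_width: -0.0001
grasp_force: 0.0
```

Call:
send_rows(
  motion="1 -4.5 0.4 0.5 0; 1 -9 0.8 1 0; 1 -13.5 1.2 2 0; 1 -16.5 1.5 2.5 0; 1 -16.5 1.5 2.5 0",
)

```text
clock: 3.7
eef_pos: [0.5177, -0.018, 0.205]
tool_rot: [0.515, 0.857, -0.001, -0.0]
ft_force: [-0.5, 0.8, 0.2]
grip_width: 0.0001
grasp_force: 0.0
```

```bash
python3 -c "
from plan import *
plan([(*arc(.16,45)[:2],200,.16),arc(.16,45),arc(.16,35)])"
```

```text
t 3.7 at [ 0.5177 -0.018   0.205 ] head 0.158 F [-0.5  0.8  0.2] q [-0.03  0.29  0.    1.28 -0.    1.05]
[-0.9   1.78  0.5 ] tw -0.002
[-0.89  1.79  8.1 ] tw -0.002
[-0.89  2.79  8.1 ] tw -0.002
```

Call:
send_rows(
  motion="1 -0.9 1.5 2 0; 1 -0.9 1.5 4.5 0; 1 -0.9 1.5 7 0; 1 -0.9 1.5 8.1 0; 1 -0.9 1.5 8.1 0",
)

```text
clock: 4.2
eef_pos: [0.5322, -0.0149, 0.1239]
tool_rot: [0.513, 0.858, -0.001, -0.002]
ft_force: [-0.0, -0.9, -0.9]
grip_width: -0.0002
grasp_force: 0.0
```

Run:
```python
from plan import *
from workcell import vision
import cv2
i=[cv2.resize(vision.camera(c)[y:y+100,x:x+130,::-1],(390,300),interpolation=cv2.INTER_CUBIC) for c,x,y in(("side",205,165),("top",195,170))]
cv2.imwrite("pics/a.png",cv2.resize(np.hstack(i),(780,300)))
plan([arc(.16,lag) for lag in(40,30,20,10)])
```

```text
t 4.3 at [ 0.5343 -0.0152  0.1262] head 0.164 F [-0.2  0.2 -0.4] q [-0.03  0.38 -0.09  1.1   0.    1.05]
[-0.37  0.68  0.22] tw 0.004
[-0.38  1.68  0.23] tw 0.004
[-0.38  2.68  0.23] tw 0.004
[-0.39  3.68  0.23] tw 0.004
```

View pics/a.png

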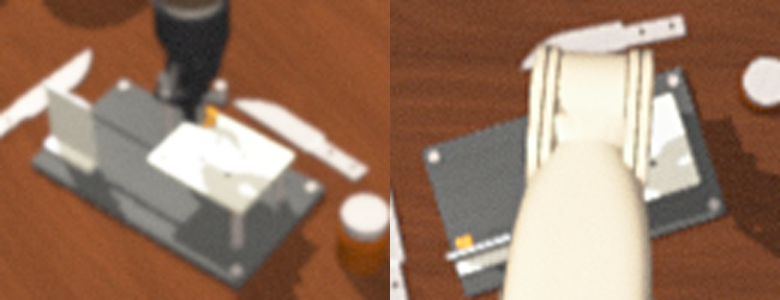

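Run:
```python
from plan import *
plan([arc(.16,20),arc(.2,17),arc(.3,17),arc(.4,17),arc(.5,17)])
```

```text
t 4.3 at [ 0.5343 -0.0152  0.1262] head 0.164 F [-0.2  0.2 -0.4] q [-0.03  0.38 -0.09  1.1   0.    1.05]
[-0.38  2.68  0.23] tw 0.004
[-0.45  3.26  0.23] tw -0.036
[-0.56  3.95  0.23] tw -0.136
[-0.6   4.65  0.23] tw -0.236
[-0.57  5.35  0.23] tw -0.336
```

Call:
send_rows(
  motion="1 -0.4 1.3 0.1 0; 1 -0.4 2.1 0.1 0; 1 -0.4 2.7 0.1 0; 1 -0.45 3.3 0.1 -0.04; 1 -0.56 3.95 0.1 -0.14",
)

```text
clock: 4.8
eef_pos: [0.5715, -0.0019, 0.1251]
tool_rot: [0.451, 0.893, -0.0, 0.0]
ft_force: [-0.8, -1.4, 2.0]
grip_width: 0.0002
grasp_force: 0.7
```

Run:
```python
from plan import *
plan([arc(f,17) for f in(.3,.4,.5,.6,.7,.8)])
```

```text
t 4.8 at [ 0.5715 -0.0019  0.1251] head 0.307 F [-0.8 -1.4  2. ] q [-0.    0.45  0.01  1.14 -0.    0.93]
[0.03 0.05 0.11] tw 0.007
[-0.11  0.73  0.11] tw -0.093
[-0.18  1.43  0.11] tw -0.193
[-0.18  2.13  0.11] tw -0.293
[-0.11  2.83  0.11] tw -0.393
[0.03 3.51 0.11] tw -0.493
```

Contact is plausible (about 1.6 N). Continue the arc.

Call:
send_rows(
  motion="1 -0.1 0.73 0.1 -0.1; 1 -0.18 1.43 0.1 -0.2; 1 -0.18 2.13 0.1 -0.3; 1 -0.1 2.83 0.1 -0.4; 1 0.03 3.5 0.1 -0.5",
)

```text
clock: 5.3
eef_pos: [0.5996, 0.0191, 0.124]
tool_rot: [0.215, 0.977, -0.0, 0.0]
ft_force: [-1.0, -0.8, 0.7]
grip_width: 0.0002
grasp_force: 0.7
```

Run:
```python
from plan import *
plan([arc(f,17) for f in(.9,1.,1.1,1.2,1.3)])
```

```text
t 5.3 at [0.5996 0.0191 0.124 ] head 0.807 F [-1.  -0.8  0.7] q [ 0.03  0.5   0.1   1.17 -0.    0.47]
[-0.14  0.7  -0.  ] tw -0.093
[-0.22  1.4  -0.  ] tw -0.193
[-0.22  2.1  -0.  ] tw -0.293
[-0.15  2.8  -0.  ] tw -0.393
[-0.01  3.48 -0.  ] tw -0.493
```

Call:
send_rows(
  motion="1 -0.14 0.7 0 -0.1; 1 -0.22 1.4 0 -0.2; 1 -0.22 2.1 0 -0.3; 1 -0.15 2.8 0 -0.4; 1 0 3.5 0 -0.5",
)

```text
clock: 5.8
eef_pos: [0.6143, 0.0507, 0.1239]
tool_rot: [-0.033, 0.999, -0.001, 0.0]
ft_force: [-1.8, -0.8, 0.9]
grip_width: -0.0001
grasp_force: 0.7
```

Run:
```python
from plan import *
from workcell import vision
import cv2
i=[cv2.resize(vision.camera(c)[y:y+100,x:x+130,::-1],(390,300),interpolation=cv2.INTER_CUBIC) for c,x,y in(("side",205,165),("top",195,170))]
cv2.imwrite("pics/b.png",np.hstack(i))
plan([arc(f,17) for f in(1.38,1.45,1.5)])
```

```text
t 5.9 at [0.6145 0.0516 0.1238] head 1.304 F [-0.5 -0.4 -0.3] q [ 0.08  0.53  0.15  1.19 -0.    0.02]
[-0.09  0.45 -0.02] tw -0.076
[-0.16  0.94 -0.02] tw -0.146
[-0.19  1.29 -0.02] tw -0.196
```

View pics/b.png

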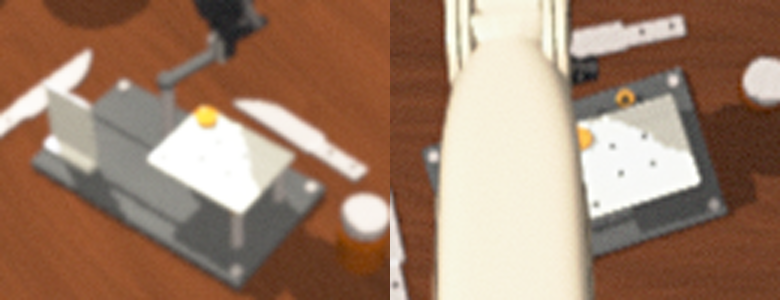

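Call:
send_rows(
  motion="1 -0.09 0.45 0 -0.08; 1 -0.16 0.94 0 -0.15; 1 -0.16 0.94 0 -0.15; 1 -0.16 0.2 0 -0.15; 1 -0.16 -1.5 0 -0.15",
)

```text
clock: 6.4
eef_pos: [0.6168, 0.0361, 0.1235]
tool_rot: [-0.106, 0.994, 0.0, 0.0]
ft_force: [0.2, 0.5, -0.5]
grip_width: 0.0001
grasp_force: 0.0
```

Run:
```python
from plan import *
# up, then above stud (tool y along mount y: heading 1.571)
plan([(33,-21,170,1.571),(33,-21,105,1.571),(33,-21,92,1.571)])
```

```text
t 6.4 at [0.6168 0.0361 0.1235] head 1.454 F [ 0.2  0.5 -0.5] q [ 0.06  0.53  0.16  1.19  0.   -0.15]
[ 5.74 -1.36 -4.66] tw -0.117
[ 5.74 -1.36  1.84] tw -0.117
[ 5.74 -1.36  3.14] tw -0.117
```

Call:
send_rows(
  motion="1 0 0 -3 0; 1 2.5 -0.6 -3 -0.04; 1 5 -1.2 -3 -0.1; 1 5.7 -1.4 -3 -0.12; 1 5.7 -1.4 -3 -0.12",
)

```text
clock: 6.9
eef_pos: [0.5635, 0.0087, 0.1537]
tool_rot: [-0.164, 0.987, -0.0, 0.0]
ft_force: [0.6, -0.2, 0.6]
grip_width: 0.0003
grasp_force: 0.0
```

Run:
```python
from plan import *
from h import *
import cv2
for c in ("side","top"): print(c,proj(c,world(p,[arc(f,0,139)[:3] for f in(1.2,1.3,1.4,1.5,1.6)])).round(1).tolist())
s=vision.camera("side");cv2.imwrite("pics/c.png",cv2.resize(s[165:245,235:335,::-1],(750,600),interpolation=cv2.INTER_CUBIC))
plan([(33,-21,100,1.571),(33,-21,92,1.571),(33,-21,80,1.571)])
```

```text
side [[277.2, 178.5], [276.0, 177.4], [274.7, 176.3], [273.3, 175.4], [271.7, 174.6]]
top [[241.9, 197.2], [239.7, 197.2], [237.5, 197.4], [235.3, 197.8], [233.2, 198.4]]
t 6.95 at [0.5644 0.0093 0.1537] head 1.571 F [-0.3  1.1  0.4] q [ 0.02  0.41  0.04  1.2   0.   -0.31]
[0.05 0.15 5.37] tw -0.0
[0.05 0.15 6.17] tw -0.0
[0.05 0.15 7.37] tw -0.0
```

View pics/c.png

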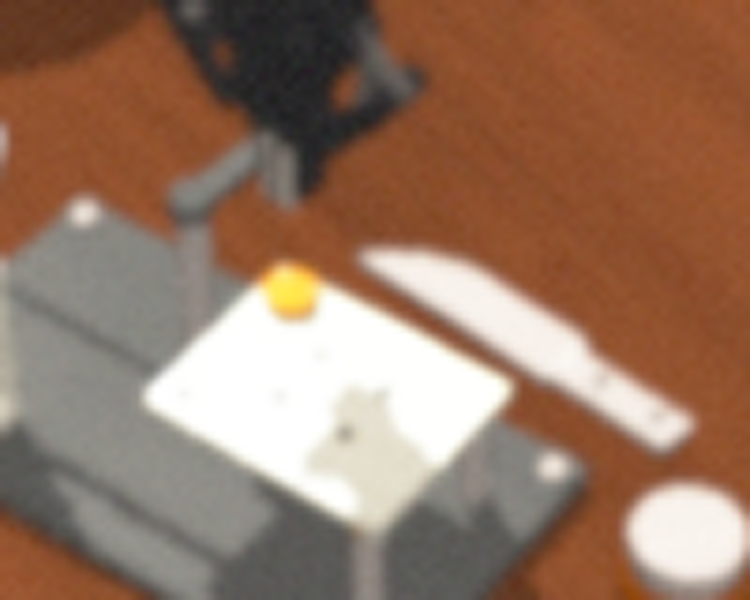

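Run:
```python
from plan import *
from h import *
for f in(1.0,1.2,1.4,1.6): print(f,(7.5*(proj("side",world(p,[arc(f,0,114)[:3],arc(f,0,114,76)[:3],arc(f,0,139)[:3],(33,35,114),(33,-20,92)]))-[234.5,164.5])).round(0).tolist())
```

```text
1.0 [[334.0, 164.0], [350.0, 160.0], [333.0, 124.0], [190.0, 202.0], [289.0, 289.0]]
1.2 [[320.0, 146.0], [335.0, 139.0], [320.0, 105.0], [190.0, 202.0], [289.0, 289.0]]
1.4 [[302.0, 130.0], [315.0, 121.0], [302.0, 89.0], [190.0, 202.0], [289.0, 289.0]]
1.6 [[280.0, 116.0], [290.0, 107.0], [279.0, 76.0], [190.0, 202.0], [289.0, 289.0]]
```

Call:
send_rows(
  motion="1 0.1 0.15 2.5 0; 1 0.1 0.15 4.5 0; 1 0.1 0.15 5.5 0; 1 0.1 0.15 5.9 0; 1 0.1 0.15 6.3 0",
)

```text
clock: 7.45
eef_pos: [0.563, 0.0116, 0.0905]
tool_rot: [-0.165, 0.986, 0.0, 0.0]
ft_force: [-3.2, 1.3, 3.7]
grip_width: 0.0001
grasp_force: 2.0
```

Call:
send_rows(
  motion="1 0 0 0.1 0; 1 0 0 0.2 0; 1 0 0 0.2 0; 1 0 0 0.2 0",
)

```text
clock: 7.85
eef_pos: [0.5629, 0.0117, 0.0891]
tool_rot: [-0.165, 0.986, 0.0, 0.001]
ft_force: [-1.8, 2.0, 5.3]
grip_width: -0.0
grasp_force: 2.0
```

Call:
send_rows(
  motion="1 0 0 0.2 0; 1 0 0 0.4 0; 1 0 0 0.6 0; 1 0 0 0.75 0; 1 0 0 0.85 0",
)

```text
clock: 8.35
eef_pos: [0.5629, 0.012, 0.0803]
tool_rot: [-0.166, 0.986, 0.001, 0.001]
ft_force: [-2.5, 2.6, 5.9]
grip_width: -0.0001
grasp_force: 3.6
```

Run:
```python
from plan import *
from h import *
F=[]
def sa(n):
    L=[]
    for _ in range(n): L.append(vision.camera("side").astype(np.float32));o=bot.get_obs();F.append(o["ft_force"])
    return np.mean(L,0)
b=sa(5);np.save("side_p.npy",b)
o=bot.get_obs();print(o["clock"],o["eef_pos"].round(4),np.mean(F,0).round(2))
a=np.load("side_avg.npy")
def tiltpt(P,t):
    x,y,z=P;dy,dz=y+115,z-80;return (x,-115+dy*np.cos(t)+dz*np.sin(t),80+dz*np.cos(t)-dy*np.sin(t))
for name,A,B in(("front +y",(-45,-2,84),(15,-2,84)),("left -x",(-50,-60,84),(-50,-5,84))):
  for nm,im in(("rest",a),("now",b)):
    print(name,nm,[(t,round(edge(im,"side",p,tiltpt(A,t),tiltpt(B,t),w=1.6)[0],2)) for t in(0,.05,.1,.12,.14,.16)])
```

```text
8.6 [0.5629 0.012  0.0803] [-2.48  3.3   6.64]
front +y rest [(0, np.float64(-0.2)), (0.05, np.float64(-1.0)), (0.1, np.float64(-1.33)), (0.12, np.float64(-1.38)), (0.14, np.float64(-1.4)), (0.16, np.float64(-1.34))]
front +y now [(0, np.float64(1.32)), (0.05, np.float64(1.15)), (0.1, np.float64(0.41)), (0.12, np.float64(0.01)), (0.14, np.float64(-0.39)), (0.16, np.float64(-0.8))]
left -x rest [(0, np.float64(-0.87)), (0.05, np.float64(-0.2)), (0.1, np.float64(0.5)), (0.12, np.float64(0.79)), (0.14, np.float64(0.98)), (0.16, np.float64(1.11))]
left -x now [(0, np.float64(-1.41)), (0.05, np.float64(-1.31)), (0.1, np.float64(-1.12)), (0.12, np.float64(-0.98)), (0.14, np.float64(-0.79)), (0.16, np.float64(-0.49))]
```

Call:
send_rows(
  motion="1 0 0 0 0; 1 0 0 0 0; 1 0 0 0 0; 1 0 0 0 0; 1 0 0 0 0",
)

```text
clock: 9.1
eef_pos: [0.5629, 0.012, 0.0804]
tool_rot: [-0.166, 0.986, 0.001, 0.001]
ft_force: [-3.3, 2.8, 6.0]
grip_width: -0.0
grasp_force: 3.4
```

Call:
send_rows(
  motion="1 0 0 0 0; 1 0 0 0 0; 1 0 0 0 0; 1 0 0 0 0; 1 0 0 0 0",
)

```text
clock: 9.6
eef_pos: [0.5629, 0.012, 0.0803]
tool_rot: [-0.166, 0.986, 0.001, 0.001]
ft_force: [-2.8, 3.7, 6.0]
grip_width: 0.0006
grasp_force: 3.4
```

Call:
send_rows(
  motion="1 0 0 0 0; 1 0 0 0 0; 1 0 0 0 0; 1 0 0 0 0; 1 0 0 0 0",
)

```text
clock: 10.1
eef_pos: [0.5629, 0.012, 0.0804]
tool_rot: [-0.166, 0.986, 0.001, 0.001]
ft_force: [-2.9, 2.6, 7.1]
grip_width: 0.0001
grasp_force: 3.4
```

Call:
send_rows(
  motion="1 0 0 -0.3 0; 1 0 0 -0.6 0; 1 0 0 -0.9 0; 1 0 0 -1.2 0; 1 0 0 -1.6 0",
)

```text
clock: 10.6
eef_pos: [0.5625, 0.0106, 0.0955]
tool_rot: [-0.165, 0.986, -0.001, -0.0]
ft_force: [-0.4, 0.4, 0.3]
grip_width: -0.0005
grasp_force: 0.0
```

Call:
send_rows(
  motion="1 0 0 -2 0; 1 0 0 -5 0; 1 0 0 -9 0; 1 0 0 -12 0; 1 0 0 -12 0",
)

```text
clock: 11.1
eef_pos: [0.5654, 0.0106, 0.2207]
tool_rot: [-0.165, 0.986, -0.001, 0.004]
ft_force: [0.3, 0.2, 0.0]
grip_width: 0.0
grasp_force: 0.0
```

Run:
```python
from plan import *
from h import *
import cv2
i=[cv2.resize(vision.camera(c)[y:y+100,x:x+130,::-1],(390,300),interpolation=cv2.INTER_CUBIC) for c,x,y in(("side",205,165),("top",195,170))]
cv2.imwrite("pics/d.png",np.hstack(i));b=vision.camera("side").astype(np.float32)
print(edge(b,"side",p,(-45,-2,84),(15,-2,84),w=1.6)[0]); plan([])
```

```text
-0.12388526133376326
t 11.25 at [0.5621 0.0108 0.2148] head 1.573 F [-0.4 -0.1 -0.3] q [ 0.02  0.37  0.15  1.34 -0.   -0.31]
```

View pics/d.png

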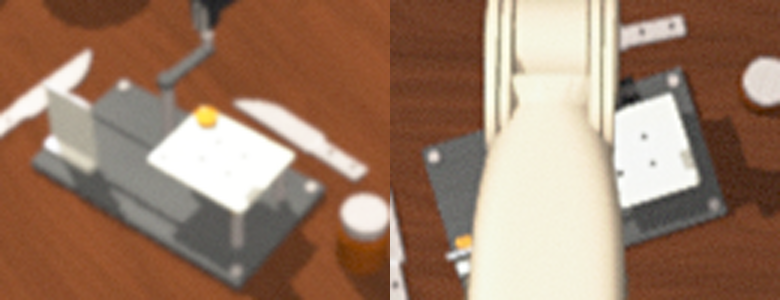

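```bash
python3 -c "
from workcell import workorder
print(workorder.job_done())"
```

```text
the job is handed in; nothing more can be done
None
```

I handed the job in at about 11 s. The keeper was pushed open to about 1.4 rad, the stud was pressed to a plate tilt of about 0.13 rad (tip about 30 mm down) and held for about 1.7 s at 6–7 N, then the plate sprang back up. The scale hid the tab from the side camera, so I estimated its height from the top view as 29.5 ± 4 mm below the tip's rest height and did not see the tip level with it directly.

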